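Jack up the near side of the inspection stand and hold it

ROBOT

A 6-joint arm with a two-finger parallel gripper is mounted at the origin on the work surface. World frame = base frame: x ahead of the robot, y to its left, z up, the work surface at z = 0. Lengths are in m, angles in rad, forces in N, time in s.
With the tool pointing down it reaches from about 0.375 to 0.975 m from the base axis. Payload 3.8 kg.
Tool frame: the origin (TCP) lies between the finger pads, 19 mm behind the fingertips; this is the grasp point; z points along the fingers, y is the line along which they close (so a half turn about z gives the same grasp; the last joint's range is limited). The gripper opens to 85 mm and grips with 20 to 120 N. Pads are 22 mm wide; open, the fingers measure 114 mm over their backs; the gripper's body (76 mm by 85 mm) begins 54 mm behind the grasp point. The pads swing forward as they close: fully open they stand 13 mm farther back than shut.
Start: joints at [1.228, 0.264, 1.604, -0, 1.274, -0.037], TCP at [0.203, 0.644, 0.25] pointing down, gripper open.
Joint ranges: [-2.63, 2.63], [-0.94, 2.18], [0.31, 2.57], [-1.31, 4.45], [0, 2.66], [-2.55, 2.55]. Speed limits (rad/s): [2.57, 2.57, 3.14, 3.14, 3.14, 3.14].

INTERFACE

Orientations are given as a rotation vector (axis times angle).
In Python, from workcell import status, read_camera, workorder, masks_of gives the robot as it stands.
- The arm moves only by the tool drive_tool, never from a script. Its argument "rows" is a list of rows, each a list of 7 numbers: the turn, a rotation vector about the tool's x, y, z in degrees, then the shift along the tool's x, y, z in m, then the opening, from 0 (shut) to 1 (fully open). In form: [[ax, ay, az, tx, ty, tz, claw], ...]. A call has 1 to 8 rows; each row shifts and turns the commanded pose from where the row before left it, along the tool's axes as they then stand; what a row does not reach is not made up. A row lasts 1/12 s, in which the tool goes at most 41.7 mm and 7.16 degrees, less where a joint would pass 70% of its speed; a pose out of reach is approached as far as the arm can. A call is refused whole if a number of a shift passes 0.0417 or a number of a turn 7.16, either way. A call with a gripper value outside its range is refused whole. The fingers move at their own pace and stop on an object; "force" is the grip in N (left out, the last holds). Time passes only in rows, so rows that do not move let the fingers close. It gives the time, the measured TCP pose, the force, the opening and the grip force at its end, in the units of the state.
- status.read_state(): the state, without advancing time (a new reading comes with each control period).
- read_camera(name): name is "side" or "top"; returns a dict with "color" (384x512x3 uint8, red, green, blue), "intrinsics" (3x3 intrinsics, pixels), "D" ([k1, k2, p1, p2, k3] as OpenCV has them; the pictures are not rectified), "world_from_camera" (4x4, takes a point from camera to world coordinates). Camera axes: x right, y up, looking along -z (the intrinsics and any distortion apply to the point x, -y, -z); pixel columns grow to the right and rows downward; lengths in m; the calibration is good to about 2 mm. A picture is of the moment at which its call begins. There is no depth.
- workorder.finish_job(): hands the job in; it is judged then, once.
Trained networks look in a picture, given as the dict that the camera call returned (one of the last four; its "shot" number tells which), for a name from the list of things; names that differ only in an ending like _2 or _b are one class to them, and where a whole thing is asked for, a point or a joint stands for the part that bears it (a point fixed in the world has none). Each returns a list of dicts, best first, with "score" (0 to 1); they miss things now and then, are a little off and sometimes report something else, mostly with a low value. They report only what shows in the picture. A call takes as long as a camera call.
- masks_of(picture, name): "mask" (384x512 bool, what is visible of it) and "bbox" ([left, top, right, bottom] in pixels, round what is visible of it).
The state is a dict: "time": time; "q": joint angles; "joint_vel": joint speeds; "joint_torque": joint torques, N m; "tool_pos": TCP position; "tcp_rot": TCP orientation; "wrist_force": force on the tool from outside, world axes, zero at the start; "torque": the same for the moment, N m; "width": opening from 0.0 (shut) to 1.0 (fully open); "grip_force": force on a finger pad.
Only numpy, scipy, OpenCV 4.12 (cv2) and the standard library are available. Lean on these libraries where they do the work, as an engineer would, in place of code of your own. Each camera call takes 0.05 s, during which the arm holds its last target. There are 200 camera calls.

TASK

The inspection stand needs damping pads under its two near feet. Slide the blue ratchet jack across the bench, without lifting or tipping it, until its saddle is centred under the yellow lift pad on the stand's lug, then pump the red-gripped handle until both near feet are at least 5 mm clear of the bench. Finish holding the handle pressed down at the bottom of its stroke, because the jack settles back when the handle is let up; do not shove or lean on the stand, and leave the micrometer, the stack of pads and the aluminium slug where they are.

Things in the scene. Friction and masses are not known exactly. Their poses are not given: they have to be found in the camera images.
- jack: Blue cast ratchet lever jack, about 0.95 kg, loose. Origin under the middle of its column, at the base's underside; own +y its front, pump handle to -y. Base plate 90 mm (x) by 150 mm (y -110 to +40), 8 mm thick. Column 44 by 44 mm, 86 mm tall. Behind it two fork cheeks, 36 mm wide overall, y -80 to -20, tops at 84 mm height: grip these from above to slide it (friction with the bench about 0.6).
- jack_grip (a point): Point midway between the outer faces of the jack's fork cheeks, 62 mm behind the saddle axis, 72 mm above the base's underside (12 mm below the cheek tops); fingers close along the jack's own x on the 36 mm width. With the tool pointing down and the TCP here, the gripper's body passes over the lug when the jack stands under it.
- saddle (a point): Centre of the top of the jack's round saddle (dark steel, 36 mm across) on top of the column; 105 mm above the bench with the ram fully down, on the jack's own z axis.
- pump_grip (a point): Top of the red grip (24 mm across, 90 mm long), 145 mm along the pump handle from its pivot (pivot 38 mm behind the saddle axis, 66 mm high, axis = jack's x; handle 185 mm long). Handle up: it rises 0.25 rad to the rear, this point is 113 mm above the bench, 176 mm behind the saddle axis. Fully down: 74 mm high, 183 mm behind; a plain vertical push works. Press from above with closed fingers.
- pump (a joint): Pump handle angle, 0 = up (its rest, a spring brings it back there), 0.28 rad = fully down against its stop. Pressing at pump_grip takes about 3 N free and 8 to 16 N when the jack carries the stand. It must come back up to below 0.03 rad to take the next tooth, and go down beyond 0.24 rad for a full stroke.
- ram (a joint): Height of the jack's ram above its lowest position, m (0 to 0.034). A ratchet with a 6 mm pitch: each full stroke lifts it 8 mm; letting the handle up lets it settle back 2 mm on to the holding pawl, so 6 mm net a stroke. It starts at rest somewhere from 0 to 6 mm.
- stand: Camera stand, about 6 kg, loose on four rubber feet: grey cast base 280 mm (own x) by 240 mm (own y), top at 125 mm; aluminium column with black camera up to 385 mm. Origin at bench level under the base's middle. Its own -y side is the near side, facing the jack: in its middle a steel lug (60 mm wide, top at 127 mm) sticks out 73 mm, with a yellow spot on top over the lift pad.
- lift_pad (a point): Centre of the underside of the yellow round lift pad (30 mm across) below the lug, 114.5 mm above the bench at the start, 55 mm out from the stand's side face. The jack's saddle goes under it, jack's front towards the stand (jack's own y along the stand's own y).
- foot_a (a point): Underside of the near foot at the stand's own -x end, 0 when on the bench; its height is the clearance.
- foot_b (a point): Underside of the near foot at the stand's own +x end, 0 when on the bench; its height is the clearance. The feet rise about 0.7 mm for each mm the lift pad rises.
- foot_far (a point): Point on the bench midway between the two far feet, about which the stand tips as it is jacked; it must stay in place.
- micrometer: Digital outside micrometer lying on the bench, about 125 by 55 mm, 18 mm high; origin on the bench near the frame's corner. Bystander.
- pads: Stack of four grey-green damping pads, 50 by 50 mm, 16 mm high, lying on the bench; origin under its middle. Bystander.
- slug: Turned aluminium slug standing on the bench, 38 mm across, 50 mm high; origin under its middle. Bystander.

How it is judged:
By the outcome, as a careful person would: the job done as asked, in the order asked, and still so for the second after the job is handed in, while the arm keeps its last pose, push and grip.
It also fails if it takes over 64 s, if anything falls off the work surface, if the arm or the gripper's body presses on something with over 40 N, if the wrist force passes 120 N, or if a joint passes its speed limit or range.

## Working session

There is one attempt and no reset: what is moved stays moved. The work goes in short steps, Python scripts to look and compute and a tool call to move; the robot and the scene stay as the last step left them, time stands still between calls to the robot, and variables do not carry over. Pictures are saved under pics/ and viewed, at most 10 in all, crops included, and the job is handed in when it is done.

Besides the shell and the picture viewer there is one more tool, called after "Call:" in YAML: its name, and indented under it one key for each argument. drive_tool: Moves the arm, as the interface text tells. Its arguments: {"type":"object","properties":{"rows":{"type":"array"},"force":{"type":"number"}},"required":["rows"]}

```bash
mkdir -p pics; ls; cat > h.py <<'E'
import numpy as np, cv2
from workcell import status, read_camera, workorder, masks_of
from scipy.spatial.transform import Rotation as R
def ray(p,uv):
    uv=np.array(uv,float).reshape(-1,1,2)
    n=cv2.undistortPoints(uv,np.array(p["intrinsics"]),np.array(p["D"])).reshape(-1,2)
    T=np.array(p["world_from_camera"]); d=np.c_[n[:,0],-n[:,1],-np.ones(len(n))]@T[:3,:3].T
    return T[:3,3],d
def atz(p,uv,z):
    o,d=ray(p,uv); return o+d*((z-o[2])/d[:,2])[:,None]
def tri(p1,a,p2,b):
    A=[];B=[]
    for p,u in((p1,a),(p2,b)):
        o,d=ray(p,u); d=d[0]/np.linalg.norm(d[0]); M=np.eye(3)-np.outer(d,d); A.append(M);B.append(M@o)
    x=np.linalg.lstsq(np.vstack(A),np.hstack(B),rcond=None)[0]
    return x, [float(np.linalg.norm(A[i]@x-B[i])) for i in (0,1)]
def proj(p,X):
    T=np.linalg.inv(np.array(p["world_from_camera"])); c=np.atleast_2d(X)@T[:3,:3].T+T[:3,3]
    c=c*[1,-1,-1]
    return cv2.projectPoints(c.reshape(-1,1,3),np.zeros(3),np.zeros(3),np.array(p["intrinsics"]),np.array(p["D"]))[0].reshape(-1,2)
E
python3 - <<'E'
from h import *
for n in("side","top"):
    p=read_camera(n); cv2.imwrite(f"pics/{n}0.png",cv2.resize(p["color"][...,::-1],(800,600),interpolation=cv2.INTER_CUBIC))
    print(n,np.array(p["world_from_camera"]).round(3).tolist(),np.array(p["intrinsics"])[0,0])
    for k in("jack","stand","saddle","pump_grip","lift_pad","micrometer","pads","slug"):
        for m in masks_of(p,k)[:2]:
            ys,xs=np.nonzero(m["mask"]); print(k,round(m["score"],2),m["bbox"],(xs.mean().round(1),ys.mean().round(1)))
s=status.read_state();print(s["tcp_rot"],s["time"])
E
```

```text
pics
side [[0.988, 0.12, -0.094, 0.483], [-0.151, 0.687, -0.711, -0.6], [-0.021, 0.717, 0.697, 0.785], [0.0, 0.0, 0.0, 1.0]] 402.70769779936137
jack 0.68 [222.3, 234.0, 268.6, 340.3] (np.float64(244.7), np.float64(285.7))
jack 0.62 [182.9, 17.0, 295.6, 191.9] (np.float64(234.4), np.float64(127.0))
stand 0.9 [180.6, 21.5, 295.4, 193.6] (np.float64(234.4), np.float64(126.9))
saddle 0.62 [238.7, 235.5, 254.0, 254.5] (np.float64(247.6), np.float64(244.6))
pump_grip 0.95 [221.5, 265.1, 248.0, 341.6] (np.float64(235.3), np.float64(306.6))
lift_pad 0.72 [240.6, 234.7, 254.3, 255.5] (np.float64(247.1), np.float64(244.9))
lift_pad 0.67 [180.4, 18.0, 296.8, 188.4] (np.float64(234.5), np.float64(126.9))
micrometer 0.95 [310.6, 281.2, 370.5, 315.6] (np.float64(344.5), np.float64(301.5))
pads 0.58 [309.1, 221.9, 331.4, 246.9] (np.float64(320.3), np.float64(232.5))
slug 0.61 [329.0, 322.8, 349.0, 352.1] (np.float64(338.5), np.float64(336.9))
top [[0.025, 0.997, -0.072, 0.478], [-0.999, 0.026, 0.02, 0.088], [0.021, 0.071, 0.997, 1.432], [0.0, 0.0, 0.0, 1.0]] 498.24094199716876
jack 0.96 [276.4, 194.5, 373.8, 244.3] (np.float64(313.1), np.float64(219.4))
stand 0.87 [70.9, 142.3, 215.8, 258.7] (np.float64(143.3), np.float64(199.4))
saddle 0.22 [353.5, 154.5, 368.2, 170.8] (np.float64(361.1), np.float64(161.2))
pump_grip 0.58 [308.6, 214.9, 373.6, 240.8] (np.float64(342.5), np.float64(227.4))
lift_pad 0.75 [68.1, 142.9, 218.9, 258.0] (np.float64(143.4), np.float64(199.6))
micrometer 0.59 [318.8, 130.5, 344.4, 175.2] (np.float64(332.9), np.float64(146.6))
pads 0.79 [257.0, 136.6, 275.3, 154.7] (np.float64(265.6), np.float64(144.8))
slug 0.59 [353.7, 154.9, 370.0, 171.1] (np.float64(360.9), np.float64(161.1))
slug 0.22 [71.9, 143.0, 215.4, 259.6] (np.float64(143.1), np.float64(199.7))
[4.78469598e-01 3.10493412e+00 8.08218834e-05] 0.9
```

View pics/top0.png

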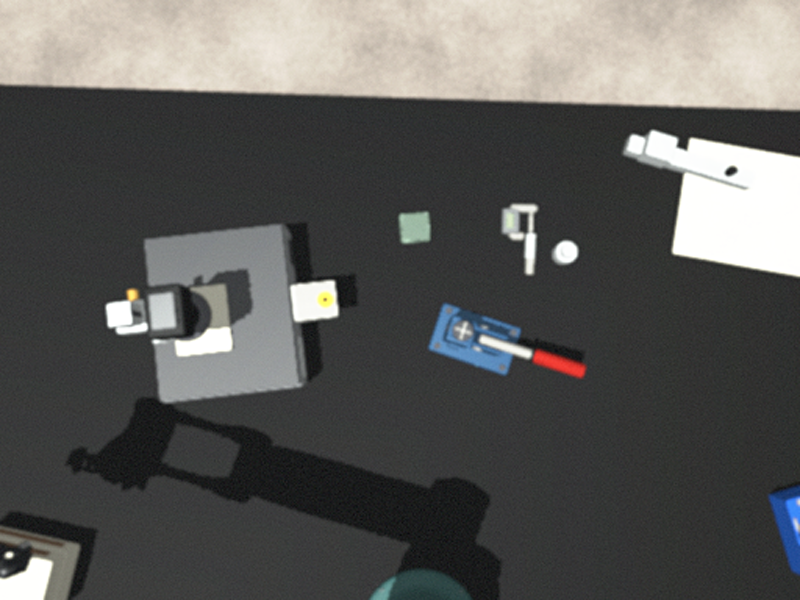

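View pics/side0.png

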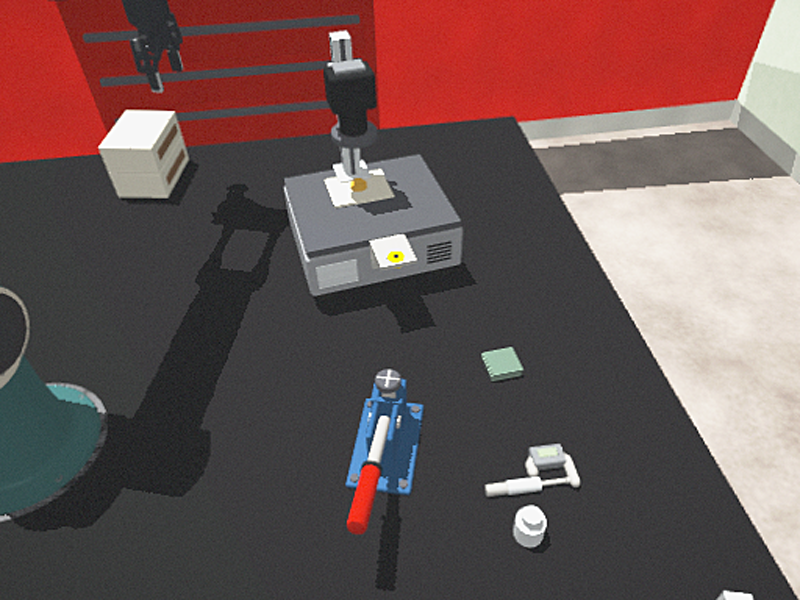

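The top view shows the saddle at about (296,211), the yellow spot at (208,191) and the red grip's end at (373,235), in native pixels. In the side view the saddle is at (248,242) and the spot at (253,164). Next I'll measure the features and zoom in.

```bash
python3 - <<'E'
from h import *
P={n:read_camera(n) for n in("side","top")}
c={}
for n,p in P.items():
    hsv=cv2.cvtColor(p["color"],cv2.COLOR_RGB2HSV)
    y=cv2.inRange(hsv,(22,150,120),(35,255,255))
    k,l,st,ce=cv2.connectedComponentsWithStats(y)
    print(n,[(st[i,4],ce[i].round(1).tolist()) for i in range(1,k) if st[i,4]>8])
    b=cv2.inRange(hsv,(98,100,40),(118,255,255)); 
    r=cv2.inRange(hsv,(0,150,60),(6,255,255))|cv2.inRange(hsv,(174,150,60),(180,255,255))
    for nm,m,z in(("blue",b,0.008),("red",r,.11)):
        k,l,st,ce=cv2.connectedComponentsWithStats(m)
        for i in range(1,k):
            if 100<st[i,4]<4000:
                pts=np.argwhere(l==i)[:,::-1].astype(np.float32); rc=cv2.boxPoints(cv2.minAreaRect(pts))
                print(nm,st[i],ce[i].round(1).tolist(),rc.round(1).tolist(), atz(p,rc,z)[:,:2].round(4).tolist())
t=P["top"]["color"][130:270,60:380,::-1]; cv2.imwrite("pics/top1.png",cv2.resize(t,None,fx=2.5,fy=2.5,interpolation=cv2.INTER_CUBIC))
print("saddle",tri(P["top"],(296.3,211.2),P["side"],(248.3,242)))
print("spot",tri(P["top"],(208,191.4),P["side"],(253.4,164.5)))
for k in("pads","slug","micrometer"):
    m=masks_of(P["top"],k)[0]["mask"]; ys,xs=np.nonzero(m); print(k,atz(P["top"],[(xs.mean(),ys.mean())],.015)[0].round(3))
E
```

```text
side [(np.int32(54), [252.8, 163.9])]
blue [ 221  242   50   75 1877] [248.8, 281.8] [[220.5, 311.5], [231.39999389648438, 238.1999969482422], [273.20001220703125, 244.39999389648438], [262.29998779296875, 317.70001220703125]] [[0.4564, -0.1503], [0.5005, 0.0453], [0.5994, 0.0086], [0.5418, -0.1789]]
red [ 114   70  102   24 1552] [164.5, 81.0] [[113.9000015258789, 77.30000305175781], [214.39999389648438, 68.80000305175781], [215.8000030517578, 84.9000015258789], [115.30000305175781, 93.4000015258789]] [[0.1758, 0.7381], [0.5208, 0.7368], [0.5166, 0.6239], [0.1906, 0.6279]]
red [222 297  22  45 558] [232.2, 319.4] [[220.10000610351562, 339.20001220703125], [231.3000030517578, 295.5], [244.10000610351562, 298.79998779296875], [232.8000030517578, 342.5]] [[0.4547, -0.2624], [0.4832, -0.1795], [0.5062, -0.1904], [0.4761, -0.2719]]
top [(np.int32(9), [207.7, 191.3])]
blue [ 274  194   60   46 1263] [301.9, 216.9] [[272.79998779296875, 223.60000610351562], [283.1000061035156, 192.6999969482422], [334.1000061035156, 209.6999969482422], [323.79998779296875, 240.60000610351562]] [[0.5024, -0.0003], [0.5917, -0.0279], [0.5466, -0.1755], [0.4575, -0.1471]]
blue [491 310  21  58 716] [503.9, 334.3] [[491.0, 310.0], [511.0, 310.0], [511.0, 367.0], [491.0, 367.0]] [[0.2723, -0.6273], [0.2735, -0.6848], [0.1146, -0.6827], [0.1135, -0.6257]]
red [341 223  34  19 345] [357.5, 232.1] [[339.79998779296875, 231.60000610351562], [343.0, 222.0], [375.70001220703125, 232.89999389648438], [372.5, 242.5]] [[0.4839, -0.1725], [0.5096, -0.1807], [0.4828, -0.2684], [0.4571, -0.26]]
saddle (array([ 0.53393817, -0.05573776,  0.1096863 ]), [0.0012044104471871841, 0.0012044104471874075])
spot (array([0.57960171, 0.17930039, 0.12434568]), [0.001047552880516862, 0.0010475528805173114])
pads [0.727 0.027 0.015]
slug [ 0.688 -0.253  0.015]
micrometer [ 0.726 -0.17   0.015]
```

View pics/top1.png

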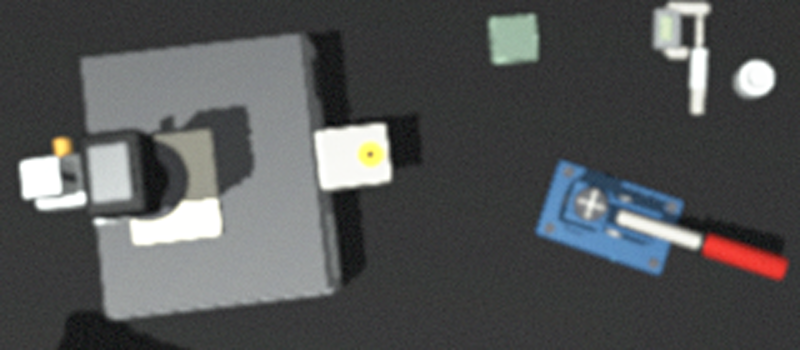

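The crop shows the base's near edge from (302,35) to (330,293), the lug's corners at (315,132), (388,123), (392,184) and (320,190), and the spot at (370,154). I'll use these for the stand's yaw and plan the moves from them.

```bash
cat >> h.py <<'E'
def plan(target,yaw,n,p0=None,y0=None,claw=1):
    """rows from commanded pose to target with tool y at heading yaw (deg); tool down"""
    s=status.read_state(); M=R.from_rotvec(s["tcp_rot"]).as_matrix()
    p=np.array(s["tool_pos"] if p0 is None else p0,float); y=np.degrees(np.arctan2(M[1,1],M[0,1])) if y0 is None else y0
    dy=(yaw-y)/n; d=(np.array(target)-p)/n
    for i in range(n):
        a=np.radians(y+dy*i); yv=np.array([np.cos(a),np.sin(a)]); xv=np.array([-yv[1],yv[0]])
        print([0,0,round(-dy,2),round(d[:2]@xv,4),round(d[:2]@yv,4),round(-d[2],4),claw])
def pose():
    s=status.read_state(); M=R.from_rotvec(s["tcp_rot"]).as_matrix()
    return np.array(s["tool_pos"]).round(4),np.degrees(np.arctan2(M[1,1],M[0,1])).round(2),M[:,2].round(3),np.array(s["wrist_force"]).round(1),round(s["width"],3),round(s["grip_force"],1),round(s["time"],2),np.array(s["q"]).round(2)
E
python3 - <<'E'
from h import *
p=read_camera("top")
f=lambda l,z:atz(p,np.array(l)/2.5+[60-.3,130-.3],z)[:,:2]
A=f([(302,35),(330,293),(105,320),(80,58)],.125);B=f([(315,132),(388,123),(392,184),(320,190)],.127)
print(A.round(4).tolist(),B.round(4).tolist())
for X,n in((A,"base"),(B,"lug")):
    for i in range(4):
        d=X[(i+1)%4]-X[i];print(n,np.linalg.norm(d).round(3),np.degrees(np.arctan2(d[1],d[0])).round(1))
print("spot at .127",atz(p,[(207.8,191.4)],.127)[0]); print("saddle at .108",atz(p,[(296.3,211.2)],.108)[0])
ps=-17;u=np.array([-np.sin(np.radians(ps)),np.cos(np.radians(ps))]);o=np.array([.5343,-.0545])
g=o-.064*u;print("grip",g, pose())
print("A");plan([.40,.20,.25],25,16-8); 
print("B");plan([g[0],g[1],.20],ps,8,[.40,.20,.25],25)
E
```

```text
[[0.705, 0.2556], [0.4346, 0.2171], [0.4012, 0.4486], [0.674, 0.4873]] [[0.6023, 0.2382], [0.6139, 0.162], [0.5498, 0.1559], [0.5416, 0.2309]]
base 0.273 -171.9
base 0.234 98.2
base 0.276 8.1
base 0.234 -82.4
lug 0.077 -81.4
lug 0.064 -174.6
lug 0.075 96.3
lug 0.061 6.8
spot at .127 [0.5804294  0.17958148 0.127     ]
saddle at .108 [ 0.53521522 -0.05596893  0.108     ]
grip [ 0.51558821 -0.1157035 ] (array([0.2032, 0.6437, 0.25  ]), np.float64(72.48), array([ 0.,  0., -1.]), array([ 0.2, -0.4, -0.2]), 0.999, 0.0, 1.2, array([ 1.23,  0.26,  1.6 , -0.  ,  1.27, -0.04]))
A
[0, 0, np.float64(5.94), np.float64(-0.0402), np.float64(-0.0455), np.float64(0.0), 1]
[0, 0, np.float64(5.94), np.float64(-0.0446), np.float64(-0.0411), np.float64(0.0), 1]
[0, 0, np.float64(5.94), np.float64(-0.0486), np.float64(-0.0363), np.float64(0.0), 1]
[0, 0, np.float64(5.94), np.float64(-0.0521), np.float64(-0.031), np.float64(0.0), 1]
[0, 0, np.float64(5.94), np.float64(-0.0551), np.float64(-0.0255), np.float64(0.0), 1]
[0, 0, np.float64(5.94), np.float64(-0.0574), np.float64(-0.0196), np.float64(0.0), 1]
[0, 0, np.float64(5.94), np.float64(-0.0591), np.float64(-0.0136), np.float64(0.0), 1]
[0, 0, np.float64(5.94), np.float64(-0.0602), np.float64(-0.0074), np.float64(0.0), 1]
B
[0, 0, 5.25, np.float64(-0.0419), np.float64(-0.0036), np.float64(0.0062), 1]
[0, 0, 5.25, np.float64(-0.042), np.float64(0.0003), np.float64(0.0062), 1]
[0, 0, 5.25, np.float64(-0.0418), np.float64(0.0041), np.float64(0.0062), 1]
[0, 0, 5.25, np.float64(-0.0413), np.float64(0.0079), np.float64(0.0062), 1]
[0, 0, 5.25, np.float64(-0.0404), np.float64(0.0117), np.float64(0.0062), 1]
[0, 0, 5.25, np.float64(-0.0391), np.float64(0.0153), np.float64(0.0062), 1]
[0, 0, 5.25, np.float64(-0.0376), np.float64(0.0188), np.float64(0.0062), 1]
[0, 0, 5.25, np.float64(-0.0357), np.float64(0.0222), np.float64(0.0062), 1]
```

Stand yaw is about 8°, jack yaw about -17°, and the spot is at (0.580, 0.180). The sizes agree with the text. Moving towards the jack now.

Call:
drive_tool:
  rows:
    - [0,0,3,-0.02,-0.023,0,1]
    - [0,0,3,-0.021,-0.022,0,1]
    - [0,0,3,-0.022,-0.021,0,1]
    - [0,0,3,-0.023,-0.02,0,1]
    - [0,0,3,-0.024,-0.018,0,1]
    - [0,0,3,-0.025,-0.017,0,1]
    - [0,0,3,-0.026,-0.016,0,1]
    - [0,0,3,-0.027,-0.014,0,1]

```text
time: 1.87
tool_pos: [0.2993, 0.419, 0.2502]
tcp_rot: [1.117, 2.936, 0.001]
wrist_force: [1.1, -0.3, 0.3]
width: 0.999
grip_force: 0.0
```

Call:
drive_tool:
  rows:
    - [0,0,3,-0.027,-0.013,0,1]
    - [0,0,3,-0.028,-0.012,0,1]
    - [0,0,3,-0.028,-0.01,0,1]
    - [0,0,3,-0.029,-0.009,0,1]
    - [0,0,3,-0.029,-0.007,0,1]
    - [0,0,3,-0.03,-0.006,0,1]
    - [0,0,3,-0.03,-0.004,0,1]
    - [0,0,3,-0.03,-0.003,0,1]

```text
time: 2.53
tool_pos: [0.3916, 0.196, 0.2503]
tcp_rot: [1.703, 2.639, 0.001]
wrist_force: [0.6, -0.0, -0.5]
width: 1.001
grip_force: 0.0
```

```bash
python3 - <<'E'
from h import *
print(pose()); plan([.5156,-.1157,.16],-17,12)
E
```

```text
(array([0.3916, 0.196 , 0.2503]), np.float64(24.34), array([ 0.001,  0.   , -1.   ]), array([ 0.6, -0. , -0.5]), 1.001, 0.0, 2.53, array([ 0.41, -0.2 ,  2.08, -0.  ,  1.26, -0.02]))
[0, 0, np.float64(3.45), np.float64(-0.0279), np.float64(-0.0013), np.float64(0.0075), 1]
[0, 0, np.float64(3.45), np.float64(-0.028), np.float64(0.0004), np.float64(0.0075), 1]
[0, 0, np.float64(3.45), np.float64(-0.0279), np.float64(0.0021), np.float64(0.0075), 1]
[0, 0, np.float64(3.45), np.float64(-0.0277), np.float64(0.0037), np.float64(0.0075), 1]
[0, 0, np.float64(3.45), np.float64(-0.0274), np.float64(0.0054), np.float64(0.0075), 1]
[0, 0, np.float64(3.45), np.float64(-0.0271), np.float64(0.007), np.float64(0.0075), 1]
[0, 0, np.float64(3.45), np.float64(-0.0266), np.float64(0.0086), np.float64(0.0075), 1]
[0, 0, np.float64(3.45), np.float64(-0.026), np.float64(0.0102), np.float64(0.0075), 1]
[0, 0, np.float64(3.45), np.float64(-0.0254), np.float64(0.0118), np.float64(0.0075), 1]
[0, 0, np.float64(3.45), np.float64(-0.0246), np.float64(0.0133), np.float64(0.0075), 1]
[0, 0, np.float64(3.45), np.float64(-0.0238), np.float64(0.0147), np.float64(0.0075), 1]
[0, 0, np.float64(3.45), np.float64(-0.0228), np.float64(0.0161), np.float64(0.0075), 1]
```

Call:
drive_tool:
  rows:
    - [0,0,3.45,-0.028,-0.001,0.007,1]
    - [0,0,3.45,-0.028,0,0.007,1]
    - [0,0,3.45,-0.028,0.002,0.007,1]
    - [0,0,3.45,-0.028,0.004,0.007,1]
    - [0,0,3.45,-0.027,0.005,0.007,1]
    - [0,0,3.45,-0.027,0.007,0.007,1]
    - [0,0,3.45,-0.027,0.009,0.007,1]
    - [0,0,3.45,-0.026,0.01,0.007,1]

```text
time: 3.2
tool_pos: [0.4748, -0.0122, 0.194]
tcp_rot: [2.284, 2.156, 0.001]
wrist_force: [-0.0, -0.2, -0.3]
width: 0.997
grip_force: 0.0
```

Call:
drive_tool:
  rows:
    - [0,0,3.45,-0.025,0.012,0.007,1]
    - [0,0,3.45,-0.025,0.013,0.007,1]
    - [0,0,3.45,-0.024,0.015,0.007,1]
    - [0,0,3.45,-0.02,0.014,0.007,1]
    - [0,0,0,0,0,0,1]
    - [0,0,0,0,0,0,1]

```text
time: 3.7
tool_pos: [0.5144, -0.1125, 0.1655]
tcp_rot: [-2.525, -1.868, 0.001]
wrist_force: [-0.3, 0.0, -0.2]
width: 0.997
grip_force: 0.0
```

```bash
python3 - <<'E'
from h import *
print(pose()); plan([.5156,-.1157,.10],-17,4)
p=read_camera("side"); print(proj(p,[.5156,-.1157,.075]))
cv2.imwrite("pics/s2.png",cv2.resize(p["color"][200:350,160:360,::-1],None,fx=4,fy=4,interpolation=cv2.INTER_CUBIC))
E
```

```text
(array([ 0.5144, -0.1125,  0.1655]), np.float64(-17.02), array([-0.001,  0.001, -1.   ]), array([-0.3,  0. , -0.2]), 0.997, 0.0, 3.7, array([-0.26,  0.05,  2.01,  0.  ,  1.08,  0.03]))
[0, 0, np.float64(-0.01), np.float64(-0.0007), np.float64(0.0005), np.float64(0.0164), 1]
[0, 0, np.float64(-0.01), np.float64(-0.0007), np.float64(0.0005), np.float64(0.0164), 1]
[0, 0, np.float64(-0.01), np.float64(-0.0007), np.float64(0.0005), np.float64(0.0164), 1]
[0, 0, np.float64(-0.01), np.float64(-0.0007), np.float64(0.0005), np.float64(0.0164), 1]
[[244.65965087 275.8188404 ]]
```

View pics/s2.png

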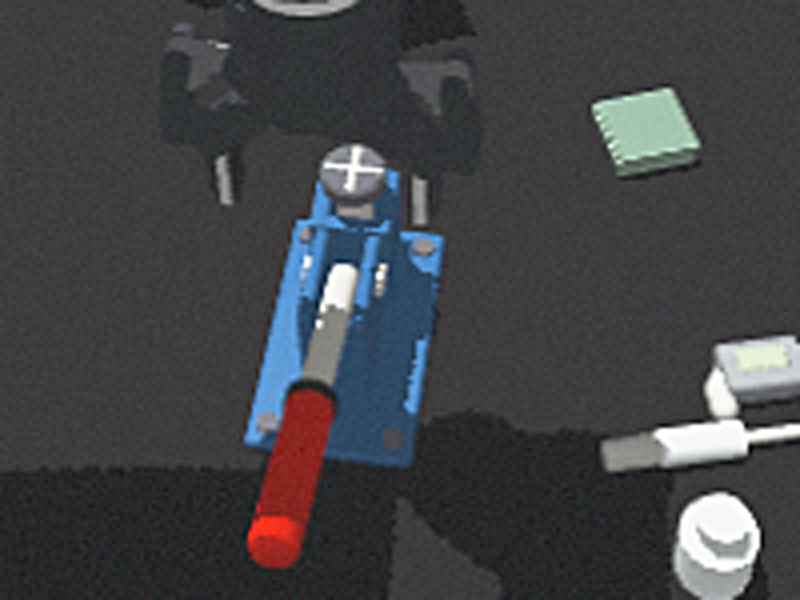

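The open fingers straddle the jack line: crop (225,180) and (420,190), with the jack centred near 340. The handle lies between them. Descending.

Call:
drive_tool:
  rows:
    - [0,0,0,-0.0007,0.0005,0.018,1]
    - [0,0,0,-0.0007,0.0005,0.018,1]
    - [0,0,0,-0.0007,0.0005,0.018,1]
    - [0,0,0,-0.0007,0.0005,0.018,1]
    - [0,0,0,0,0,0.009,1]
    - [0,0,0,0,0,0.008,1]
    - [0,0,0,0,0,0,1]

```text
time: 4.33
tool_pos: [0.5144, -0.1139, 0.0758]
tcp_rot: [-2.521, -1.871, 0.002]
wrist_force: [0.7, 0.8, 0.7]
width: 1.002
grip_force: 0.0
```

Call:
drive_tool:
  rows:
    - [0,0,0,0,0,0,0.7]
    - [0,0,0,0,0,0,0.5]
    - [0,0,0,0,0,0,0.4]
    - [0,0,0,0,0,0,0.3]
    - [0,0,0,0,0,0,0.3]
  force: 40

```text
time: 4.75
tool_pos: [0.5157, -0.1149, 0.078]
tcp_rot: [2.524, 1.871, 0.0]
wrist_force: [-2.8, 2.1, 6.1]
width: 0.415
grip_force: 43.8
```

Call:
drive_tool:
  rows:
    - [0,0,0,0,0,0,0.3]
    - [0,0,0,0,0,0,0.3]
    - [0,0,0,0,0,0,0.3]

```text
time: 5.0
tool_pos: [0.5157, -0.115, 0.078]
tcp_rot: [2.524, 1.871, 0.0]
wrist_force: [-2.0, 0.4, 5.0]
width: 0.412
grip_force: 44.0
```

```bash
python3 - <<'E'
from h import *
print(pose())
E
```

```text
(array([ 0.5157, -0.115 ,  0.078 ]), np.float64(-16.91), array([ 0., -0., -1.]), array([-2. ,  0.4,  5. ]), 0.412, 44.0, 5.0, array([-0.27,  0.16,  2.07, -0.  ,  0.91,  0.03]))
```

```bash
python3 - <<'E'
from h import *
plan([.6026,.019,.0785],8,16,claw=.3)
E
```

```text
[0, 0, np.float64(-1.56), np.float64(0.0096), np.float64(0.0028), np.float64(-0.0), 0.3]
[0, 0, np.float64(-1.56), np.float64(0.0095), np.float64(0.003), np.float64(-0.0), 0.3]
[0, 0, np.float64(-1.56), np.float64(0.0094), np.float64(0.0033), np.float64(-0.0), 0.3]
[0, 0, np.float64(-1.56), np.float64(0.0093), np.float64(0.0035), np.float64(-0.0), 0.3]
[0, 0, np.float64(-1.56), np.float64(0.0092), np.float64(0.0038), np.float64(-0.0), 0.3]
[0, 0, np.float64(-1.56), np.float64(0.0091), np.float64(0.004), np.float64(-0.0), 0.3]
[0, 0, np.float64(-1.56), np.float64(0.009), np.float64(0.0043), np.float64(-0.0), 0.3]
[0, 0, np.float64(-1.56), np.float64(0.0089), np.float64(0.0045), np.float64(-0.0), 0.3]
[0, 0, np.float64(-1.56), np.float64(0.0088), np.float64(0.0048), np.float64(-0.0), 0.3]
[0, 0, np.float64(-1.56), np.float64(0.0086), np.float64(0.005), np.float64(-0.0), 0.3]
[0, 0, np.float64(-1.56), np.float64(0.0085), np.float64(0.0052), np.float64(-0.0), 0.3]
[0, 0, np.float64(-1.56), np.float64(0.0084), np.float64(0.0055), np.float64(-0.0), 0.3]
[0, 0, np.float64(-1.56), np.float64(0.0082), np.float64(0.0057), np.float64(-0.0), 0.3]
[0, 0, np.float64(-1.56), np.float64(0.008), np.float64(0.0059), np.float64(-0.0), 0.3]
[0, 0, np.float64(-1.56), np.float64(0.0079), np.float64(0.0061), np.float64(-0.0), 0.3]
[0, 0, np.float64(-1.56), np.float64(0.0077), np.float64(0.0063), np.float64(-0.0), 0.3]
```

Call:
drive_tool:
  rows:
    - [0,0,-0.8,0.005,0.001,0,0.3]
    - [0,0,-1.56,0.0096,0.003,0,0.3]
    - [0,0,-1.56,0.0095,0.003,0,0.3]
    - [0,0,-1.56,0.0094,0.0033,0,0.3]
    - [0,0,-1.56,0.0093,0.0035,0,0.3]
    - [0,0,-1.56,0.0092,0.0038,0,0.3]
    - [0,0,-1.56,0.0091,0.004,0,0.3]
    - [0,0,-1.56,0.009,0.0043,0,0.3]
  force: 60

```text
time: 5.67
tool_pos: [0.5556, -0.0534, 0.0781]
tcp_rot: [2.316, 2.119, -0.004]
wrist_force: [-3.1, -9.3, 5.6]
width: 0.408
grip_force: 60.5
```

Call:
drive_tool:
  rows:
    - [0,0,-1.56,0.009,0.0045,0,0.3]
    - [0,0,-1.56,0.009,0.005,0,0.3]
    - [0,0,-1.56,0.0085,0.005,0,0.3]
    - [0,0,-1.56,0.0085,0.005,0,0.3]
    - [0,0,-1.56,0.0085,0.0055,0,0.3]
    - [0,0,-1.56,0.008,0.006,0,0.3]
    - [0,0,-1.56,0.008,0.006,0,0.3]
    - [0,0,-1.56,0.008,0.006,0,0.3]

```text
time: 6.33
tool_pos: [0.5984, 0.0142, 0.0781]
tcp_rot: [2.072, 2.358, -0.005]
wrist_force: [-3.8, -8.8, 5.7]
width: 0.409
grip_force: 60.6
```

Call:
drive_tool:
  rows:
    - [0,0,-0.8,0.004,0.003,0,0.3]
    - [0,0,0,0,0,0,0.3]
    - [0,0,0,0,0,0,0.3]

```text
time: 6.58
tool_pos: [0.6016, 0.0199, 0.0781]
tcp_rot: [2.056, 2.372, 0.0]
wrist_force: [0.1, -4.0, 4.8]
width: 0.412
grip_force: 60.8
```

```bash
cat > meas.py <<'E'
from h import *
print(pose())
p=read_camera("top"); hsv=cv2.cvtColor(p["color"],cv2.COLOR_RGB2HSV)
cv2.imwrite("pics/top_last.png",cv2.resize(p["color"][130:270,60:380,::-1],None,fx=2.5,fy=2.5,interpolation=cv2.INTER_CUBIC))
q=read_camera("side")
cv2.imwrite("pics/side_last.png",cv2.resize(q["color"][130:330,150:350,::-1],None,fx=3,fy=3,interpolation=cv2.INTER_CUBIC))
for n,pp in(("top",p),("side",q)):
    hsv=cv2.cvtColor(pp["color"],cv2.COLOR_RGB2HSV)
    r=cv2.inRange(hsv,(0,150,50),(6,255,255))|cv2.inRange(hsv,(174,150,50),(180,255,255))
    k,l,st,ce=cv2.connectedComponentsWithStats(r)
    for i in range(1,k):
        if 100<st[i,4]<1000 and ce[i][1]>180:
            pts=np.argwhere(l==i)[:,::-1].astype(np.float32); rc=cv2.boxPoints(cv2.minAreaRect(pts)); print(n,"red",ce[i].round(1),rc.round(1).tolist(),atz(pp,rc,.113)[:,:2].round(4).tolist())
    y=cv2.inRange(hsv,(22,150,100),(35,255,255)); k,l,st,ce=cv2.connectedComponentsWithStats(y)
    print(n,"yel",[(int(st[i,4]),ce[i].round(1).tolist()) for i in range(1,k) if st[i,4]>5])
E
python3 meas.py
```

```text
(array([0.6016, 0.0199, 0.0781]), np.float64(8.15), array([ 0.002, -0.002, -1.   ]), array([ 0.1, -4. ,  4.8]), 0.412, 60.8, 6.58, array([-0.01,  0.29,  1.92, -0.  ,  0.94, -0.15]))
top yel [(29, [207.7, 191.4])]
side red [290.5 253.1] [[276.6000061035156, 240.0], [286.79998779296875, 234.10000610351562], [304.3999938964844, 265.0], [294.20001220703125, 270.8999938964844]] [[0.5928, -0.063], [0.6176, -0.0508], [0.6361, -0.1359], [0.6128, -0.1463]]
side yel [(39, [251.4, 163.9])]
```

View pics/side_last.png

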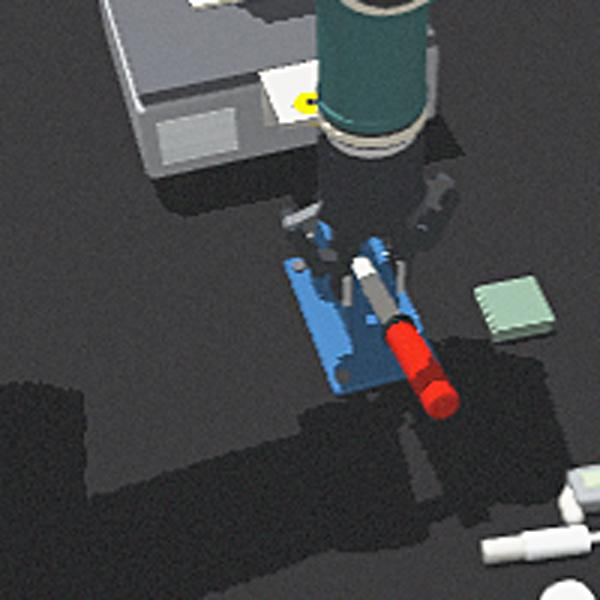

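The jack is gripped upright, turned, and clear of the pads. The red grip runs from crop (400,335) to (440,400). I'll check the jack's actual yaw with a handle model.

```bash
cat > fit.py <<'E'
from h import *
from scipy.optimize import least_squares
def redc(p):
    hsv=cv2.cvtColor(p["color"],cv2.COLOR_RGB2HSV)
    r=cv2.inRange(hsv,(0,150,50),(6,255,255))|cv2.inRange(hsv,(174,150,50),(180,255,255))
    k,l,st,ce=cv2.connectedComponentsWithStats(r)
    i=max((i for i in range(1,k) if st[i,4]<1000 and ce[i][1]>180),key=lambda i:st[i,4])
    pts=np.argwhere(l==i)[:,::-1].astype(np.float32); (c,_,_)=cv2.minAreaRect(pts)
    d=cv2.fitLine(pts,cv2.DIST_L2,0,.01,.01).ravel(); a=np.degrees(np.arctan2(d[1],d[0]))
    return np.array(c),a
def model(p,x,y,ps,th=.25):
    u=np.array([-np.sin(np.radians(ps)),np.cos(np.radians(ps))]);X=[]
    for s in(.095,.14,.185): X.append([*(np.array([x,y])-(.038+s*np.cos(th))*u),.066+s*np.sin(th)])
    uv=proj(p,X); d=uv[2]-uv[0]; return uv[1],np.degrees(np.arctan2(d[1],d[0]))
if __name__=="__main__":
    t,yaw=pose()[:2]; u=np.array([-np.sin(np.radians(yaw)),np.cos(np.radians(yaw))]); o=t[:2]+.0625*u
    p=read_camera("side"); print(redc(p)); 
    for dp in(-3,0,3): 
        y2=yaw+dp;u2=np.array([-np.sin(np.radians(y2)),np.cos(np.radians(y2))])
        print(y2,model(p,*(t[:2]+.0625*u2),y2))
E
python3 fit.py
```

```text
(array([290.16174316, 252.60293579]), np.float32(59.167343))
5.130000000000001 (array([287.67233449, 252.66079041]), np.float64(64.12917316663807))
8.13 (array([290.29103309, 252.04447043]), np.float64(59.59894700139801))
11.13 (array([292.8530783 , 251.31984428]), np.float64(55.253814644545855))
```

The fit matches at 8.1° yaw. Final straight leg: about 99 mm forward.

Call:
drive_tool:
  rows:
    - [0,0,0,0.004,0,0,0.3]
    - [0,0,0,0.008,0,0,0.3]
    - [0,0,0,0.01,0,0,0.3]
    - [0,0,0,0.01,0,0,0.3]
    - [0,0,0,0.01,0,0,0.3]
    - [0,0,0,0.01,0,0,0.3]
    - [0,0,0,0.01,0,0,0.3]
    - [0,0,0,0.005,0,0,0.3]

```text
time: 7.4
tool_pos: [0.5923, 0.0861, 0.0781]
tcp_rot: [2.057, 2.37, 0.0]
wrist_force: [2.3, -8.2, 4.9]
width: 0.409
grip_force: 60.7
```

Call:
drive_tool:
  rows:
    - [0,0,0,0.006,0,0,0.3]
    - [0,0,0,0.006,0,0,0.3]
    - [0,0,0,0.006,0,0,0.3]
    - [0,0,0,0.006,0,0,0.3]
    - [0,0,0,0.004,0,0,0.3]
    - [0,0,0,0.002,0,0,0.3]
    - [0,0,0,0,0,0,0.3]
    - [0,0,0,0,0,0,0.3]

```text
time: 8.07
tool_pos: [0.5881, 0.1155, 0.0781]
tcp_rot: [2.057, 2.37, 0.001]
wrist_force: [0.8, -6.1, 5.3]
width: 0.411
grip_force: 60.8
```

```bash
python3 fit.py; python3 meas.py|grep -v red; python3 -c "
from h import *
t,y=pose()[:2]; a=np.radians(y);u=np.array([-np.sin(a),np.cos(a)]);v=np.array([np.cos(a),np.sin(a)]); o=t[:2]+.0625*u; d=np.array([.580,.180])-o; print('origin',o,'tx',d@u,'ty',d@v)"
```

```text
(array([275.63235474, 220.2205658 ]), np.float32(57.644314))
5.09 (array([273.19335479, 220.20973176]), np.float64(63.96114371990145))
8.09 (array([275.63629536, 219.67497228]), np.float64(58.917675213255))
11.09 (array([278.03060335, 219.04706774]), np.float64(54.12727155237272))
(array([0.5881, 0.1155, 0.0781]), np.float64(8.09), array([ 0.002, -0.002, -1.   ]), array([ 0.6, -5. ,  4.7]), 0.41, 60.8, 8.12, array([ 0.15,  0.28,  1.92, -0.  ,  0.94,  0.01]))
top yel []
side yel []
origin [0.57941527 0.17737955] tx 0.002512250635195375 ty 0.0009472419683141858
```

View pics/side_last.png

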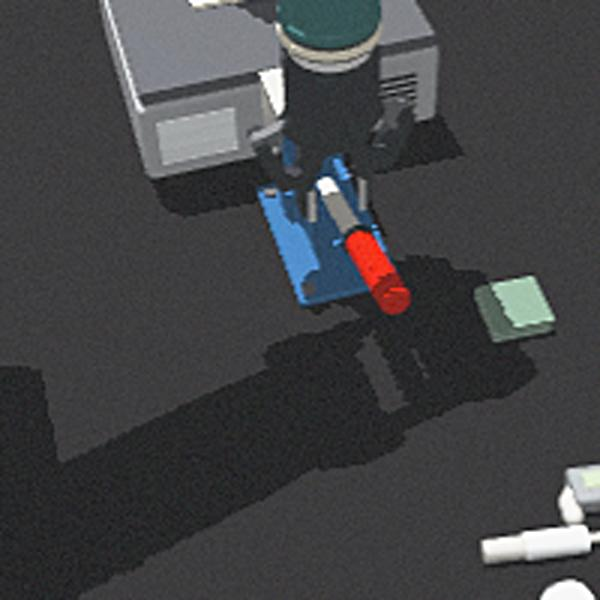

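The stand has not moved: its corner is still at crop (140,105). I'll nudge 3 mm more, release, and lift off.

Call:
drive_tool:
  rows:
    - [0,0,0,0.002,0.001,0,0.3]
    - [0,0,0,0.001,0,0,0.3]
    - [0,0,0,0,0,0,0.3]
    - [0,0,0,0,0,0,0.3]

```text
time: 8.55
tool_pos: [0.5884, 0.1179, 0.0781]
tcp_rot: [2.057, 2.37, -0.002]
wrist_force: [-0.1, -8.0, 5.4]
width: 0.409
grip_force: 60.9
```

Call:
drive_tool:
  rows:
    - [0,0,0,0,0,0,0.5]
    - [0,0,0,0,0,0,0.6]
    - [0,0,0,0,0,0,0.8]
    - [0,0,0,0,0,0,0.9]
    - [0,0,0,0,0,0,0.9]

```text
time: 8.97
tool_pos: [0.5873, 0.1202, 0.0767]
tcp_rot: [-2.059, -2.372, 0.0]
wrist_force: [0.4, -0.4, 0.0]
width: 0.904
grip_force: 0.0
```

Call:
drive_tool:
  rows:
    - [0,0,0,0,0,-0.008,0.9]
    - [0,0,0,0,0,-0.012,0.9]
    - [0,0,0,0,0,-0.016,0.9]
    - [0,0,0,0,0,-0.02,0.9]
    - [0,0,0,0,0,-0.02,0.9]
    - [0,0,0,0,0,-0.016,0.9]
    - [0,0,0,0,0,0,0.5]
    - [0,0,0,0,0,0,0]

```text
time: 9.63
tool_pos: [0.5889, 0.1201, 0.1713]
tcp_rot: [2.058, 2.37, 0.005]
wrist_force: [-0.5, -0.5, -1.1]
width: 0.639
grip_force: 0.0
```

Call:
drive_tool:
  rows:
    - [0,0,0,-0.014,0,0,0]
    - [0,0,0,-0.02,0,0,0]
    - [0,0,0,-0.02,0,0,0]
    - [0,0,0,-0.02,0,0,0]
    - [0,0,0,-0.02,0,0,0]
    - [0,0,0,-0.014,0,0,0]
    - [0,0,0,-0.004,0,0,0]
    - [0,0,0,0,0,0,0]

```text
time: 10.3
tool_pos: [0.6028, 0.0077, 0.1679]
tcp_rot: [-2.061, -2.369, 0.002]
wrist_force: [0.1, 0.3, 0.0]
width: 0.003
grip_force: 0.0
```

```bash
python3 meas.py; python3 - <<'E'
from h import *
from fit import *
p=read_camera("side"); c,a=redc(p); print(c,a,"model",model(p,.580,.180,8))
r=least_squares(lambda v:[*(model(p,v[0],v[1],v[2])[0]-c),(model(p,v[0],v[1],v[2])[1]-a)/3],[.58,.18,8],x_scale=[.001,.001,1]);print(r.x)
E
```

```text
(array([0.6028, 0.0077, 0.1679]), np.float64(7.96), array([-0.002,  0.   , -1.   ]), array([0.1, 0.3, 0. ]), 0.003, 0.0, 10.3, array([-0.03,  0.19,  1.85,  0.  ,  1.1 , -0.17]))
top yel [(29, [207.8, 191.5])]
side red [275.3 219.7] [[263.1000061035156, 208.89999389648438], [272.1000061035156, 203.60000610351562], [287.5, 230.0], [278.5, 235.1999969482422]] [[0.5793, 0.0323], [0.6027, 0.0454], [0.6215, -0.0395], [0.5993, -0.0509]]
side yel [(51, [252.5, 163.8])]
[274.97058105 219.61763   ] 58.82264 model (array([275.6113061 , 218.82228492]), np.float64(58.96847388955809))
[0.57743331 0.17774912 8.22613401]
```

View pics/top_last.png

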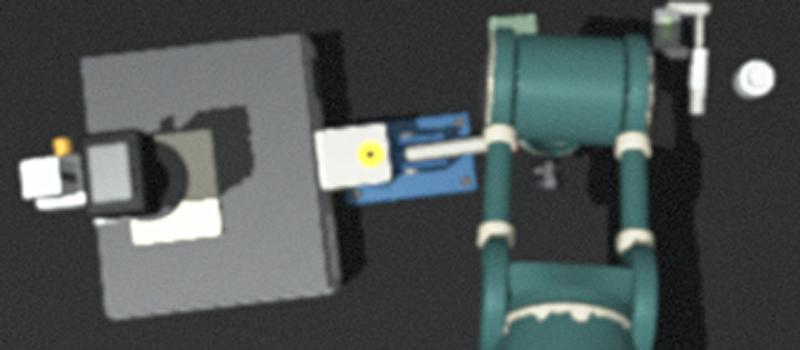

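The top view shows the jack's column under the lug, with the base's rear corners at crop (468,113) and (476,190). The spot has not moved. Comparing with the model.

```bash
python3 - <<'E'
from h import *
p=read_camera("top")
X=np.array([[.5953+.0446,.0711+.0063,.008],[.5953-.0446,.0711-.0063,.008],[.58,.18,.127]])
print((proj(p,X)-[60,130])*2.5+.75)
hsv=cv2.cvtColor(p["color"],cv2.COLOR_RGB2HSV); b=cv2.inRange(hsv,(98,80,25),(118,255,255)); b[:, :195]=0;b[:,255:]=0
pts=np.argwhere(b)[:,::-1].astype(np.float32); rc=cv2.boxPoints(cv2.minAreaRect(pts))
print(rc.round(1).tolist(),atz(p,rc,.008).round(4).tolist())
plan([.580+.176*.139,.180-.176*.990,.134],8,4,claw=0)
E
```

```text
[[467.86252342 113.26741695]
 [476.89396903 191.04673714]
 [369.83788863 154.64744428]]
[[196.3000030517578, 175.0], [250.39999389648438, 173.89999389648438], [254.60000610351562, 374.5], [200.60000610351562, 375.6000061035156]] [[0.636, 0.2222, 0.008], [0.6435, 0.0673, 0.008], [0.0803, 0.0414, 0.008], [0.0744, 0.192, 0.008]]
[0, 0, np.float64(0.03), np.float64(-0.001), np.float64(0.0002), np.float64(0.0087), 0]
[0, 0, np.float64(0.03), np.float64(-0.001), np.float64(0.0002), np.float64(0.0087), 0]
[0, 0, np.float64(0.03), np.float64(-0.001), np.float64(0.0002), np.float64(0.0087), 0]
[0, 0, np.float64(0.03), np.float64(-0.001), np.float64(0.0002), np.float64(0.0087), 0]
```

Alignment is within about 1 mm. First stroke.

Call:
drive_tool:
  rows:
    - [0,0,0,-0.002,0,0.01,0]
    - [0,0,0,-0.002,0,0.01,0]
    - [0,0,0,0,0,0.01,0]
    - [0,0,0,0,0,0.01,0]
    - [0,0,0,0,0,0.01,0]
    - [0,0,0,0,0,0.01,0]
    - [0,0,0,0,0,0.008,0]
    - [0,0,0,0,0,0.004,0]

```text
time: 11.17
tool_pos: [0.6045, 0.0036, 0.097]
tcp_rot: [2.057, 2.371, -0.002]
wrist_force: [-3.0, -5.9, 12.2]
width: -0.006
grip_force: 5.8
```

Call:
drive_tool:
  rows:
    - [0,0,0,0,0,0.002,0]
    - [0,0,0,0,0,0.002,0]
    - [0,0,0,0,0,0,0]

```text
time: 11.42
tool_pos: [0.6045, 0.0034, 0.0939]
tcp_rot: [2.057, 2.371, -0.002]
wrist_force: [-2.4, -6.6, 10.9]
width: 0.002
grip_force: 5.5
```

```bash
python3 meas.py; python3 -c "
from h import *
from fit import *
p=read_camera('side');print(redc(p),[model(p,.580,.180,8,t) for t in(.25,.0,-.03)])"
```

```text
(array([0.6045, 0.0034, 0.0939]), np.float64(8.11), array([ 0.001, -0.003, -1.   ]), array([-2.4, -6.6, 10.9]), 0.002, 5.5, 11.42, array([-0.03,  0.27,  1.9 , -0.  ,  0.97, -0.17]))
top yel [(30, [206.8, 191.3])]
side red [277.3 237.2] [[265.70001220703125, 221.0], [274.8999938964844, 217.10000610351562], [287.20001220703125, 245.8000030517578], [278.0, 249.6999969482422]] [[0.579, -0.0056], [0.6013, 0.0026], [0.6119, -0.0822], [0.5909, -0.0892]]
side yel [(54, [252.7, 162.1])]
(array([276.44830322, 233.37931824]), np.float32(58.32893)) [(array([275.6113061 , 218.82228492]), np.float64(58.96847388955809)), (array([276.03931944, 230.11223021]), np.float64(66.2356489215685)), (array([276.00933895, 231.26335044]), np.float64(66.8731837617068))]
```

The spot rose 1.7 px in the side view, so the pad is engaged and already lifting. Second stroke.

Call:
drive_tool:
  rows:
    - [0,0,0,0,0,-0.012,0]
    - [0,0,0,0,0,-0.014,0]
    - [0,0,0,0,0,-0.014,0]
    - [0,0,0,0,0,-0.008,0]
    - [0,0,0,0,0,0,0]
    - [0,0,0,0,0,0,0]

```text
time: 12.07
tool_pos: [0.6039, 0.0051, 0.1406]
tcp_rot: [2.059, 2.372, 0.0]
wrist_force: [0.5, 0.2, -0.5]
width: 0.005
grip_force: 0.0
```

```bash
python3 meas.py; python3 -c "
from h import *
from fit import *
p=read_camera('side');print(redc(p),[model(p,.580,.180,8,t) for t in(.25,)])"
```

```text
(array([0.6039, 0.0051, 0.1406]), np.float64(8.08), array([ 0.,  0., -1.]), array([ 0.5,  0.2, -0.5]), 0.005, 0.0, 12.07, array([-0.03,  0.22,  1.87,  0.  ,  1.05, -0.17]))
top yel [(27, [207.5, 191.3])]
side red [276.  222.2] [[263.29998779296875, 209.1999969482422], [272.29998779296875, 203.89999389648438], [287.5, 230.0], [278.5, 235.1999969482422]] [[0.5795, 0.0312], [0.6029, 0.0443], [0.6215, -0.0395], [0.5993, -0.0509]]
side yel [(54, [252.7, 163.1])]
(array([275.37564087, 219.57255554]), np.float32(51.487465)) [(array([275.6113061 , 218.82228492]), np.float64(58.96847388955809))]
```

Call:
drive_tool:
  rows:
    - [0,0,0,0,0,0.008,0]
    - [0,0,0,0,0,0.008,0]
    - [0,0,0,-0.001,0,0.008,0]
    - [0,0,0,-0.001,0,0.008,0]
    - [0,0,0,-0.001,0,0.008,0]
    - [0,0,0,-0.001,0,0.006,0]
    - [0,0,0,-0.001,0,0.003,0]
    - [0,0,0,0,0,0.001,0]

```text
time: 12.88
tool_pos: [0.6054, -0.0005, 0.0918]
tcp_rot: [2.059, 2.371, 0.001]
wrist_force: [-4.5, -1.4, 14.1]
width: 0.001
grip_force: 7.7
```

```bash
python3 meas.py
```

```text
(array([ 6.054e-01, -5.000e-04,  9.180e-02]), np.float64(8.06), array([ 0.001, -0.   , -1.   ]), array([-4.5, -1.4, 14.1]), 0.001, 7.7, 12.88, array([-0.04,  0.28,  1.9 , -0.  ,  0.96, -0.18]))
top yel [(26, [205.5, 191.1])]
side red [277.5 238.2] [[265.3999938964844, 223.8000030517578], [274.20001220703125, 219.39999389648438], [287.3999938964844, 245.8000030517578], [278.6000061035156, 250.1999969482422]] [[0.5769, -0.0137], [0.5985, -0.0041], [0.6123, -0.0823], [0.5919, -0.0906]]
side yel [(52, [252.6, 159.5])]
```

```bash
cat > lift.py <<'E'
from h import *
q=read_camera("side");t=read_camera("top")
def yel(p):
    y=cv2.inRange(cv2.cvtColor(p["color"],cv2.COLOR_RGB2HSV),(22,150,100),(35,255,255))
    y[:, :200]=0; k,l,st,ce=cv2.connectedComponentsWithStats(y); return ce[1+np.argmax(st[1:,4])]
u=np.array([-.139,.990]);S=np.array([.58,.18,.127]);L=.28  # spot to far feet
def sp(l):
    th=l/L; return np.array([S[0]+u[0]*.127*th,S[1]+u[1]*.127*th,.127+l])
for n,p,base in(("side",q,[252.7,163.85]),("top",t,[207.75,191.4])):
    c=yel(p);print(n,c.round(1),"moved",(c-base).round(2),[(l,(proj(p,sp(l/1e3))-proj(p,sp(0)))[0].round(2)) for l in(4,8,12)])
E
python3 lift.py
```

```text
side [252.6 159.5] moved [-0.1  -4.35] [(4, array([-0.24, -1.65])), (8, array([-0.49, -3.31])), (12, array([-0.73, -4.97]))]
top [205.5 191.3] moved [-2.25 -0.13] [(4, array([-0.79, -0.04])), (8, array([-1.59, -0.09])), (12, array([-2.4 , -0.13]))]
```

The pad has lifted about 10.5 mm in both views, so the feet are about 7 mm clear. I'll press a little to confirm the stop.

Call:
drive_tool:
  rows:
    - [0,0,0,0,0,0.001,0]
    - [0,0,0,0,0,0.001,0]
    - [0,0,0,0,0,0,0]
    - [0,0,0,0,0,0,0]

```text
time: 13.42
tool_pos: [0.6054, -0.0005, 0.0915]
tcp_rot: [2.058, 2.371, 0.0]
wrist_force: [-6.1, -1.2, 19.0]
width: 0.003
grip_force: 9.4
```

```bash
python3 lift.py; python3 meas.py
```

```text
side [252.4 159.6] moved [-0.25 -4.3 ] [(4, array([-0.24, -1.65])), (8, array([-0.49, -3.31])), (12, array([-0.73, -4.97]))]
top [205.5 190.8] moved [-2.2  -0.56] [(4, array([-0.79, -0.04])), (8, array([-1.59, -0.09])), (12, array([-2.4 , -0.13]))]
(array([ 6.054e-01, -5.000e-04,  9.150e-02]), np.float64(8.09), array([ 0.002, -0.001, -1.   ]), array([-6. , -1.9, 18.3]), 0.002, 9.3, 13.52, array([-0.04,  0.28,  1.9 , -0.  ,  0.96, -0.18]))
top yel [(28, [205.5, 191.1])]
side red [277.5 238.5] [[266.0, 223.5], [275.29998779296875, 219.3000030517578], [287.20001220703125, 246.1999969482422], [277.8999938964844, 250.39999389648438]] [[0.5784, -0.0129], [0.6009, -0.0043], [0.6117, -0.0834], [0.5905, -0.0908]]
side yel [(49, [252.5, 159.5])]
```

View pics/side_last.png

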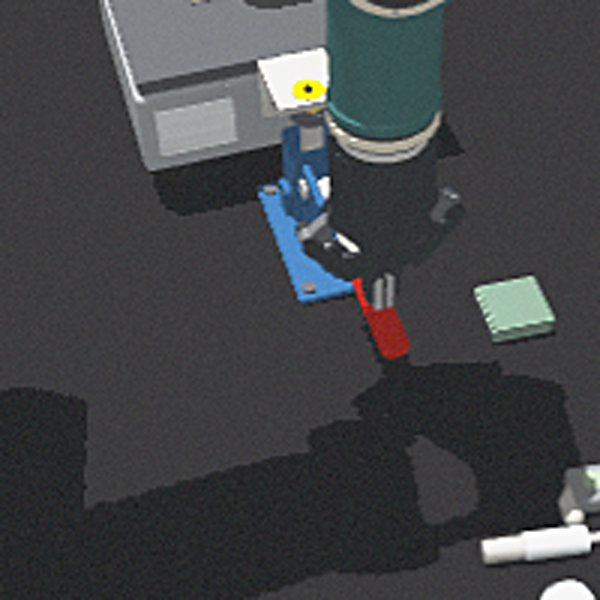

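The handle is firmly on its stop: 2 mm of command moved it 0.3 mm and added 5 N. The picture shows the saddle under the lug pad (crop 310,115), the stand raised and the pads stack undisturbed. Handing in.

```bash
python3 -c "
from workcell import workorder; print(workorder.finish_job())"
```

```text
the job is handed in; nothing more can be done
None
```

The job is handed in: the jack's saddle is within about 1 mm of centre under the lift pad, and two strokes raised the pad about 10.5 mm, leaving the near feet an estimated 7 mm clear; the handle is held on its bottom stop, and I saw no sign that the stand or the three bystanders were disturbed.

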